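Pack the drug caddy and take it up by its telescopic handle

ROBOT

A 6-joint arm with a two-finger parallel gripper is mounted at the origin on a cart in front of the work surface, level with it; the furniture and walls round the work are solid. World frame = base frame: x ahead of the robot, y to its left, z up, the work surface at z = 0. Lengths are in m, angles in rad, forces in N, time in s.
With the tool pointing down it reaches from about 0.275 to 0.725 m from the base axis. Payload 15.9 kg.
Tool frame: the origin (TCP) lies on the centre line of the jaws, within the pads' length; the fingertips stand 22 mm ahead of it and the grasp point (between the pads) lies 3 mm ahead of it; y points along the fingers, z is the direction in which the jaws open and shut, and the axes are right-handed (so a half turn about y gives the same grasp; the last joint's range is limited). The gripper opens to 85 mm and grips with 20 to 120 N. Pads are 22 mm wide; open, the fingers measure 114 mm over their backs; the gripper's body (76 mm by 85 mm) begins 54 mm behind the grasp point. The pads swing forward as they close: fully open they stand 13 mm farther back than shut.
Start: joints at [1.24, 0.213, -0.034, 1.323, 0, 1.571], TCP at [0.162, 0.473, 0.253] pointing down, gripper open.
Joint ranges: [-2.98, 2.98], [-0.74, 1.72], [-1.14, 1.35], [-2.1, 2.04], [-1.57, 1.44], [-3.14, 3.14]. Speed limits (rad/s): [1.89, 1.89, 2.39, 2.57, 3.14, 3.14].

INTERFACE

Orientations are given as a unit quaternion [w, x, y, z].
In Python, from station import state, capture, job_done gives the robot as it stands. The module is installed in compiled form; this text tells all that it offers.
- The arm moves only by the tool move_arm, never from a script. Its argument "plan" is a list of rows, each an object of numbers: "tx", "ty", "tz": the shift along the tool's x, y, z in m; "rx", "ry", "rz": the turn, a rotation vector about the tool's x, y, z in degrees; "jaw": the opening, from -1 (shut) to 1 (fully open), so that 0 is half open. In form: [{"tx": .., "ty": .., "tz": .., "rx": .., "ry": .., "rz": .., "jaw": ..}, ...]. A call has 1 to 5 rows; each row is the pose to reach, as a shift and turn from the pose measured when the call began, along the tool's axes at that moment; what a row does not reach only later rows make up. A row lasts 1/8 s, in which the tool goes at most 62.5 mm and 10.7 degrees, less where a joint would pass 70% of its speed; a pose out of reach is approached as far as the arm can. A call with a gripper value outside its range is refused whole. The fingers move at their own pace and stop on an object; "force" is the grip in N (left out, the last holds). Time passes only in rows, so rows that repeat a pose let the fingers close. It gives the time, the measured TCP pose, the force and the opening at its end, in the units of the state.
- state(): the state, without advancing time (a new reading comes with each control period).
- capture(name): name is "scene" or "top"; returns a dict with "frame" (400x640x3 uint8, blue, green, red), "K" (3x3 intrinsics, pixels), "D" ([k1, k2, p1, p2, k3] as OpenCV has them; the pictures are not rectified), "cam_to_world" (4x4, takes a point from camera to world coordinates). Camera axes: x right, y down, z forward; pixel columns grow to the right and rows downward; lengths in m; the calibration is good to about 2 mm. A picture is of the moment at which its call begins. There is no depth.
- job_done(): hands the job in, once; it reports no verdict.
The state is a dict: "time_s": time; "joints": joint angles; "joint_velocities": joint speeds; "joint_torque": joint torques, N m; "tool_pos": TCP position; "orientation": TCP orientation; "contact_force": force on the tool from outside, world axes, zero at the start; "moment": the same for the moment, N m; "finger_gap": opening from 0.0 (shut) to 1.0 (fully open).
Only numpy, scipy, OpenCV 4.12 (cv2) and the standard library are available. Lean on these libraries where they do the work, as an engineer would, in place of code of your own. Each camera call takes 0.05 s, during which the arm holds its last target.

TASK

Pack the drug caddy for the ward round: stand the amber and the clear vial from the table upright in the two empty places of its vial row, beside the vial already there (either vial in either place). Then squeeze the red release button in the grip bar of the carrying handle, draw the handle up past its first stop to the second, fully extended one, and lift the caddy by it, level and with everything still in it, about 6 cm clear of the table. Finish while still holding it up there by the grip bar; leave the tape, pen and forceps on the table where they lie.

Things in the scene. Friction and masses are not known exactly. Their poses are not given: they have to be found in the camera images.
- caddy: Loose blue-grey open tray, about 0.7 kg packed. Origin on its underside, right below the grip bar's middle; x points from the vial row (front) to the rear store, y left, z up. Spans x -121..+96, y -105..+105 mm. Wall tops above the underside: round the three places of the row 20 mm, rear store 32, spine under the bar 43, rear contents under 60.
- place_left (a point): Middle of the floor of the row's left place (caddy x = -92, y = +56 mm, floor 7 mm above the caddy's underside), empty at the start. Each place is about 51 x 52 mm inside. Axes as the caddy's.
- place_middle (a point): Middle of the floor of the row's middle place (caddy x = -92, y = 0), empty at the start.
- place_right (a point): Middle of the floor of the row's right place (caddy x = -92, y = -56 mm), where the stowed vial stands.
- handle_grip (a point): Centre of the handle's black grip bar: 22 mm thick (x), 22 high (z), 195 long with grey ends (along caddy y), on two tubes at y = +-74 mm; 85 mm above the caddy's underside when in, 185 when out; rises along z. To press the button and hold at once, close the fingers along caddy x at the middle: one on the button, one on the bar's back.
- button_face (a point): Centre of the outer face of the red release button in the middle of the bar's front face (toward caddy -x), 38 mm wide (y), 14 mm high. It stands 6 mm proud of the bar and goes in along the caddy's +x until flush with it. A latch locks the handle while it is out.
- button (a joint): Travel of the button, m: 0 out (latched), 0.006 flush. Sprung: about 3 N to start, 8 N when flush; the latch lets go from about 3 mm. It springs out when let go, and the latch drops into the next notch the handle comes to.
- handle (a joint): Extension of the handle, m: 0 pushed in, 0.050 first stop (a latch notch, passed freely while the button is held in), 0.100 second stop (hard end of travel, and a latch notch). With the button held in it slides up with about 2 N.
- vial_amber_centre (a point): Centre (half-way up) of the loose amber glass vial with the red cap, 43 mm in diameter, 77 mm high (straight body up to 65 mm), about 0.04 kg, upright on the table, left of the caddy. z up.
- vial_clear_centre (a point): Centre (half-way up) of the loose clear glass vial with the blue cap, same size, upright on the table, left of the caddy.
- vial_stowed_centre (a point): Centre of the amber vial that already stands in the right place of the caddy's row; same size.
- suture_box: White and blue carton 77 x 95 x 40 mm in the caddy's rear store (left part), rides along; origin under its middle.
- cup: White plastic tub, 68 mm in diameter, 50 mm high, in the caddy's rear store (right part), rides along; origin under its middle.
- tape: Roll of cream tape, 62 mm in diameter, 25 mm high, lying on the table behind the vials; origin under its middle. Leave alone.
- pen: Marker pen 132 mm long (own y), 14 mm thick, lying on the table in front of the caddy; origin under its middle. Leave alone.
- tweezers: Steel forceps 132 mm long (own y), 19 mm wide, 10 mm high, lying on the table; origin under the middle. Leave alone.

How it is judged:
On the way, in this order (a step that is already met when the one before it is completed fails the run):
1. both loose vials stand in the two empty places of the row, let go ((((angle between the z axis of vial_amber_centre and the z axis of caddy, either way round below 0.15 rad and x of vial_amber_centre in the frame of place_left between -0.01 and 0.01 m and y of vial_amber_centre in the frame of place_left between -0.01 and 0.01 m and z of vial_amber_centre in the frame of place_left between 0.03 and 0.047 m) and (angle between the z axis of vial_clear_centre and the z axis of caddy, either way round below 0.15 rad and x of vial_clear_centre in the frame of place_middle between -0.01 and 0.01 m and y of vial_clear_centre in the frame of place_middle between -0.01 and 0.01 m and z of vial_clear_centre in the frame of place_middle between 0.03 and 0.047 m)) or ((angle between the z axis of vial_amber_centre and the z axis of caddy, either way round below 0.15 rad and x of vial_amber_centre in the frame of place_middle between -0.01 and 0.01 m and y of vial_amber_centre in the frame of place_middle between -0.01 and 0.01 m and z of vial_amber_centre in the frame of place_middle between 0.03 and 0.047 m) and (angle between the z axis of vial_clear_centre and the z axis of caddy, either way round below 0.15 rad and x of vial_clear_centre in the frame of place_left between -0.01 and 0.01 m and y of vial_clear_centre in the frame of place_left between -0.01 and 0.01 m and z of vial_clear_centre in the frame of place_left between 0.03 and 0.047 m))) and angle between the z axis of vial_stowed_centre and the z axis of caddy, either way round below 0.15 rad and x of vial_stowed_centre in the frame of place_right between -0.01 and 0.01 m and y of vial_stowed_centre in the frame of place_right between -0.01 and 0.01 m and z of vial_stowed_centre in the frame of place_right between 0.03 and 0.047 m and distance between the grasp point and vial_amber_centre above 0.05 m and distance between the grasp point and vial_clear_centre above 0.05 m and distance between the grasp point and vial_stowed_centre above 0.05 m), for 0.2 s.
2. the handle is drawn out to its second stop, before the caddy is more than 2 cm off the table (value of joint handle above 0.094 m and height (world z) of caddy below 0.02 m), for 0.05 s.
At the end, for the whole second after the job is handed in: Caddy hangs still from the fingers by its grip bar, handle over 94 mm out, underside 3 to 15 cm up, tilt under 0.2 rad; both vials in the left and middle places, the stowed one in the right, upright, within 10 mm of each place's middle; carton and tub still aboard (value of joint handle above 0.094 m and height (world z) of caddy between 0.03 and 0.15 m and angle between caddy's own z axis and vertical below 0.2 rad and linear speed of caddy below 0.03 m/s and contact force between the fingers and caddy above 2 N and distance between the grasp point and handle_grip below 0.05 m and (((angle between the z axis of vial_amber_centre and the z axis of caddy, either way round below 0.15 rad and x of vial_amber_centre in the frame of place_left between -0.01 and 0.01 m and y of vial_amber_centre in the frame of place_left between -0.01 and 0.01 m and z of vial_amber_centre in the frame of place_left between 0.03 and 0.047 m) and (angle between the z axis of vial_clear_centre and the z axis of caddy, either way round below 0.15 rad and x of vial_clear_centre in the frame of place_middle between -0.01 and 0.01 m and y of vial_clear_centre in the frame of place_middle between -0.01 and 0.01 m and z of vial_clear_centre in the frame of place_middle between 0.03 and 0.047 m)) or ((angle between the z axis of vial_amber_centre and the z axis of caddy, either way round below 0.15 rad and x of vial_amber_centre in the frame of place_middle between -0.01 and 0.01 m and y of vial_amber_centre in the frame of place_middle between -0.01 and 0.01 m and z of vial_amber_centre in the frame of place_middle between 0.03 and 0.047 m) and (angle between the z axis of vial_clear_centre and the z axis of caddy, either way round below 0.15 rad and x of vial_clear_centre in the frame of place_left between -0.01 and 0.01 m and y of vial_clear_centre in the frame of place_left between -0.01 and 0.01 m and z of vial_clear_centre in the frame of place_left between 0.03 and 0.047 m))) and angle between the z axis of vial_stowed_centre and the z axis of caddy, either way round below 0.15 rad and x of vial_stowed_centre in the frame of place_right between -0.01 and 0.01 m and y of vial_stowed_centre in the frame of place_right between -0.01 and 0.01 m and z of vial_stowed_centre in the frame of place_right between 0.03 and 0.047 m and distance between each of suture_box, cup and caddy below 0.11 m); the arm keeps its last pose, push and grip.
It fails at once if a vial is tipped over (angle between any of vial_amber_centre, vial_clear_centre, vial_stowed_centre's own z axis and vertical above 0.6 rad).
It fails at once if the caddy is tipped (angle between caddy's own z axis and vertical above 0.4 rad).
It fails at once if the tape roll is pushed away (over 3 cm) (distance of tape from where it was at the start of the episode above 0.03 m).
It fails at once if the marker pen is pushed away (over 3 cm) (distance of pen from where it was at the start of the episode above 0.03 m).
It fails at once if the forceps is pushed away (over 3 cm) (distance of tweezers from where it was at the start of the episode above 0.03 m).
It also fails if it takes over 59 s, if anything falls off the work surface, if the arm or the gripper's body presses on something with over 40 N, if the wrist force passes 120 N, or if a joint passes its speed limit or range.

## Working session

There is one attempt and no reset: what is moved stays moved. The work goes in short steps, Python scripts to look and compute and a tool call to move; the robot and the scene stay as the last step left them, time stands still between calls to the robot, and variables do not carry over. Pictures are saved under pics/ and viewed, and the job is handed in when it is done.

Besides the shell and the picture viewer there is one more tool, called after "Emit:" by a JSON object that holds its "name" and its "arguments". move_arm: Moves the arm, as the interface text tells. Its arguments: {"type":"object","properties":{"plan":{"type":"array","items":{"type":"object","properties":{"tx":{"type":"number"},"ty":{"type":"number"},"tz":{"type":"number"},"rx":{"type":"number"},"ry":{"type":"number"},"rz":{"type":"number"},"jaw":{"type":"number"}}}},"force":{"type":"number"}},"required":["plan"]}

```bash
mkdir -p pics; python3 - <<'E'
from station import state,capture
import cv2,numpy as np
s=state()
for k,v in s.items(): print(k,np.round(v,4))
for n in("scene","top"):
    c=capture(n); cv2.imwrite(f"pics/{n}0.png",c["frame"]); print(n,c["K"],c["D"],np.round(c["cam_to_world"],4).tolist())
    np.savez(f"{n}0.npz",**c)
E
```

```text
time_s 0.0
joints [ 1.24    0.2134 -0.0351  1.3235 -0.      1.5708]
joint_velocities [-0.     -0.0007  0.0014  0.0002 -0.     -0.0001]
joint_torque [-0.00000e+00 -6.86164e+01  4.87119e+01  1.74000e-02  0.00000e+00
  0.00000e+00]
tool_pos [0.1623 0.4726 0.2528]
orientation [-0.6971  0.6979 -0.1165  0.1163]
contact_force [-0.5068 -0.0932 -0.0958]
moment [ 0.0393  0.0008 -0.0164]
finger_gap 0.9996
scene [[451.54496705   0.         316.9991802 ]
 [  0.         451.54496705 207.53650686]
 [  0.           0.           1.        ]] [-0.02971471  0.          0.          0.          0.        ] [[0.7318, -0.4964, 0.4669, 0.0185], [-0.6815, -0.5346, 0.4997, -0.4988], [0.0016, -0.6839, -0.7296, 0.8368], [0.0, 0.0, 0.0, 1.0]]
top [[391.14052337   0.         315.12027905]
 [  0.         391.14052337 195.53989926]
 [  0.           0.           1.        ]] [-0.00198489  0.          0.          0.          0.        ] [[-0.0241, -0.9844, 0.1741, 0.3836], [-0.9995, 0.0274, 0.0166, 0.0305], [-0.0212, -0.1736, -0.9846, 0.9423], [0.0, 0.0, 0.0, 1.0]]
```

View pics/scene0.png

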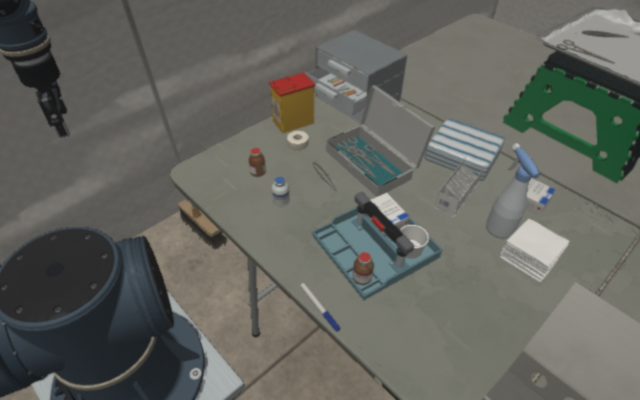

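View pics/top0.png

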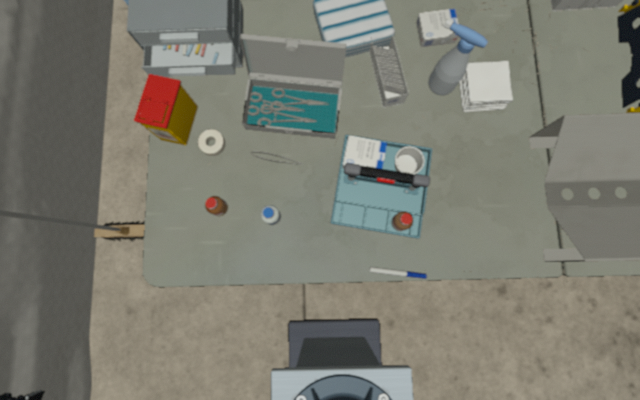

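The scene view shows the amber vial at (257,160), the clear vial at (280,187) and the stowed vial at (363,266). In the top view the caps are at (216,205), (270,214) and (403,220), the grip bar at (386,176) and the red button at (386,180). I'll measure these next.

```bash
cat > h.py <<'E'
import numpy as np,cv2
def ray(c,uv):
    p=cv2.undistortPoints(np.array([[uv]],float),c["K"],c["D"])[0,0]
    M=c["cam_to_world"]; d=M[:3,:3]@np.array([p[0],p[1],1.]); return M[:3,3],d/np.linalg.norm(d)
def onz(c,uv,z):
    o,d=ray(c,uv); return o+d*(z-o[2])/d[2]
def tri(c1,u1,c2,u2):
    o1,d1=ray(c1,u1);o2,d2=ray(c2,u2)
    A=np.stack([d1,-d2],1); t=np.linalg.lstsq(A,o2-o1,rcond=None)[0]
    a=o1+t[0]*d1;b=o2+t[1]*d2; return (a+b)/2,np.linalg.norm(a-b)
def proj(c,X):
    W=np.linalg.inv(c["cam_to_world"]); r=cv2.Rodrigues(W[:3,:3])[0]
    return cv2.projectPoints(np.array(X,float).reshape(-1,1,3),r,W[:3,3],c["K"],c["D"])[0][:,0]
def blobs(c,lo,hi,mn=15):
    h=cv2.cvtColor(c["frame"],cv2.COLOR_BGR2HSV); 
    m=cv2.inRange(h,np.array(lo),np.array(hi))
    if lo[0]==0: m|=cv2.inRange(h,np.array([172,lo[1],lo[2]]),np.array([180,255,255]))
    n,l,st,ce=cv2.connectedComponentsWithStats(m)
    return [(np.round(ce[i],1).tolist(),st[i].tolist()) for i in range(1,n) if st[i,4]>=mn]
def load(n): 
    d=np.load(n); return {k:d[k] for k in d}
E
python3 - <<'E'
from h import *
for n in("scene","top"):
    c=load(n+"0.npz")
    print(n,"red");[print(b) for b in blobs(c,(0,120,70),(8,255,255))]
    print("blue");[print(b) for b in blobs(c,(100,110,50),(125,255,255))]
t=load("top0.npz")["frame"]; cv2.imwrite("pics/tz.png",cv2.resize(t[130:245,320:440],None,fx=5,fy=5,interpolation=cv2.INTER_CUBIC))
t=load("scene0.npz")["frame"]; cv2.imwrite("pics/sz.png",cv2.resize(t[180:300,305:445],None,fx=5,fy=5,interpolation=cv2.INTER_CUBIC))
E
```

```text
scene red
([291.7, 83.6], [269, 73, 46, 23, 607])
([254.9, 150.4], [251, 148, 9, 6, 37])
([377.8, 223.2], [372, 217, 12, 14, 72])
([364.4, 256.6], [359, 253, 11, 8, 69])
blue
([279.3, 179.8], [276, 177, 8, 6, 36])
([550.5, 190.5], [548, 188, 6, 6, 26])
([543.6, 200.5], [540, 198, 8, 6, 34])
([402.6, 215.9], [398, 213, 10, 7, 39])
([331.0, 320.7], [324, 312, 15, 18, 98])
top red
([156.9, 100.3], [134, 74, 47, 54, 1642])
([385.4, 180.1], [377, 177, 18, 7, 81])
([210.4, 202.4], [205, 197, 11, 12, 92])
([406.1, 218.2], [401, 212, 11, 13, 107])
blue
([452.7, 13.0], [450, 9, 6, 9, 33])
([383.1, 146.5], [380, 142, 8, 10, 59])
([379.5, 164.9], [376, 160, 7, 10, 50])
([267.9, 212.1], [264, 208, 9, 9, 67])
([416.2, 274.7], [408, 272, 18, 6, 73])
```

View pics/tz.png

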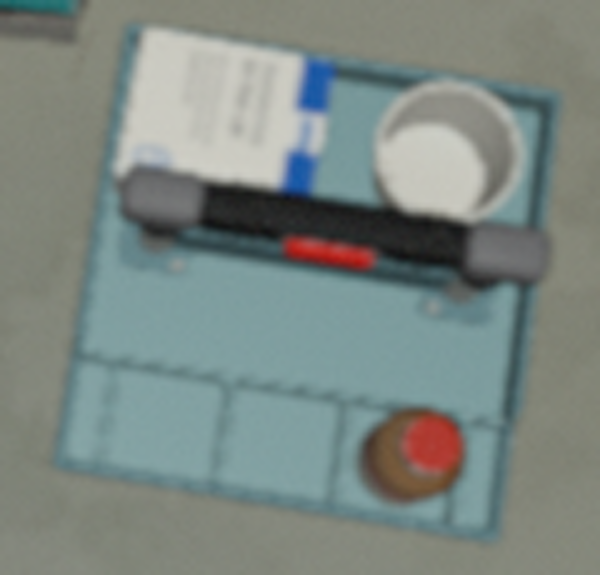

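View pics/sz.png

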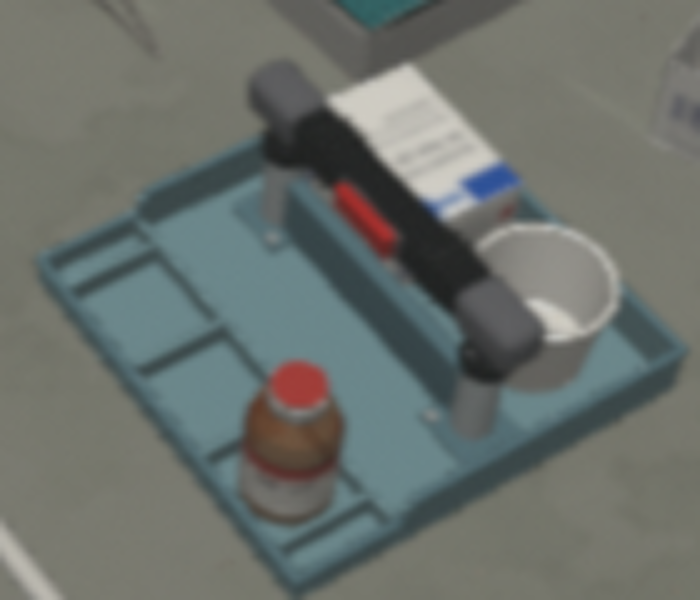

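```bash
python3 - <<'E'
from h import *
s=load("scene0.npz");t=load("top0.npz")
for n,a,b in(("amber",(254.9,150.4),(210.4,202.4)),("clear",(279.3,179.8),(267.9,212.1)),("stow",(364.4,256.6),(406.1,218.2)),("btn",(377.8,223.2),(385.4,180.1))):
    print(n,*tri(s,a,t,b),onz(t,b,.075),onz(s,a,.075))
S=lambda x,y:(305+(x+.5)/5-.5,180+(y+.5)/5-.5); T=lambda x,y:(320+(x+.5)/5-.5,130+(y+.5)/5-.5)
# caddy corners
obs=[((-.121,.105),onz(t,T(57,467),.02)),((-.121,-.105),onz(t,T(497,537),.02)),((.096,.105),onz(t,T(125,25),.032)),((.096,-.105),onz(t,T(560,93),.032)),
((-.121,.105),onz(s,S(42,262),.02)),((-.121,-.105),onz(s,S(295,590),.02)),((.096,-.105),onz(s,S(688,350),.032))]
m=np.array([o[0] for o in obs]);w=np.array([o[1][:2] for o in obs])
def fit(m,w):
    mc=m.mean(0);wc=w.mean(0);z=((m-mc)*[1,1])@np.array([[1],[0]])
    a=(m-mc)[:,0]+1j*(m-mc)[:,1];b=(w-wc)[:,0]+1j*(w-wc)[:,1]
    th=np.angle((np.conj(a)*b).sum());R=np.array([[np.cos(th),-np.sin(th)],[np.sin(th),np.cos(th)]])
    o=wc-R@mc; return th,R,o,w-(m@R.T+o)
for k in(slice(0,4),slice(0,7)):
    th,R,o,r=fit(m[k],w[k]);print(np.degrees(th),o);print(np.round(r*1000,1))
for n,p in(("L",(-.092,.056)),("M",(-.092,0)),("R",(-.092,-.056)),("btn",(-.017,0))): print(n,R@np.array(p)+o)
# grip bar ends in top: axis at z .085
for c,F,a,b in((t,T,(125,195),(548,250)),): print(onz(c,F(*a),.085),onz(c,F(*b),.085))
E
```

```text
amber [0.5267363  0.28232177 0.07630927] 0.0023107652387032306 [0.52790504 0.28204454 0.075     ] [0.5266733  0.28434616 0.075     ]
clear [0.5013769  0.15214864 0.07679145] 0.0016770988825413312 [0.50231435 0.1519254  0.075     ] [0.50180757 0.15413852 0.075     ]
stow [ 0.47845938 -0.15277341  0.08374723] 0.0023410487916962755 [ 0.48038315 -0.15538107  0.075     ] [ 0.48271828 -0.14818221  0.075     ]
btn [ 0.56472911 -0.11183346  0.08750853] 0.0015480644459958642 [ 0.56802808 -0.11440751  0.075     ] [ 0.57309203 -0.10502197  0.075     ]
-10.861873137506338 [ 0.57887527 -0.11479425]
[[ 0.  -0.9]
 [ 1.3  0.8]
 [-0.2  0.5]
 [-1.2 -0.4]]
-10.963085410363227 [ 0.57822609 -0.11488355]
[[ 0.4 -1. ]
 [ 2.1  0.6]
 [ 0.3  0.8]
 [-0.3 -0.2]
 [ 1.  -2.1]
 [-2.8  0.3]
 [-0.8  1.6]]
L [ 0.49855498 -0.04240932]
M [ 0.4879051  -0.09738731]
R [ 0.47725521 -0.15236531]
btn [ 0.56153634 -0.11165055]
[ 0.59495345 -0.02276747  0.085     ] [ 0.56424961 -0.21003094  0.085     ]
```

```bash
cat > g.py <<'E'
import sys,numpy as np
from scipy.spatial.transform import Rotation as Ro
from station import state
YAW=np.radians(-10.9)
def goal():
    z=np.array([np.cos(YAW),np.sin(YAW),0]);y=np.array([0,0,-1.]);x=np.cross(y,z)
    return Ro.from_matrix(np.stack([x,y,z],1))
def delta(p,flip=False):
    s=state();q=s["orientation"];R=Ro.from_quat([q[1],q[2],q[3],q[0]])
    G=goal()
    if flip: G=G*Ro.from_euler('y',180,degrees=True)
    d=R.inv().apply(np.array(p)-s["tool_pos"]);r=(R.inv()*G).as_rotvec(degrees=True)
    print("t",np.round(s["time_s"],2),"pos",np.round(s["tool_pos"],4),"gap",round(s["finger_gap"],3),"F",np.round(s["contact_force"],1))
    print("axes x,y,z",np.round(R.as_matrix().T,3).tolist())
    print("d",np.round(d*1000,1),"r",np.round(r,2),"J",np.round(s["joints"],2))
if __name__=="__main__": delta([float(v) for v in sys.argv[1:4]],len(sys.argv)>4)
E
python3 g.py .527 .283 .2; python3 g.py .527 .283 .2 f
```

```text
t 0.1 pos [0.1623 0.4726 0.2529] gap 1.0 F [-1.4 -0.9 -0.4]
axes x,y,z [[0.946, -0.325, 0.0], [-0.0, -0.001, -1.0], [0.325, 0.946, -0.001]]
d [406.5  53.  -60.9] r [5.000e-02 8.195e+01 4.000e-02] J [ 1.24  0.21 -0.03  1.32 -0.    1.57]
t 0.1 pos [0.1623 0.4726 0.2529] gap 1.0 F [-1.4 -0.9 -0.4]
axes x,y,z [[0.946, -0.325, 0.0], [-0.0, -0.001, -1.0], [0.325, 0.946, -0.001]]
d [406.5  53.  -60.9] r [ 4.000e-02 -9.805e+01 -5.000e-02] J [ 1.24  0.21 -0.03  1.32 -0.    1.57]
```

Emit:
{"name": "move_arm", "arguments": {"plan": [{"tx": 0.06,"ty": 0.01,"tz": -0.01,"ry": 10},{"tx": 0.11,"ty": 0.015,"tz": -0.02,"ry": 20},{"tx": 0.16,"ty": 0.02,"tz": -0.03,"ry": 30},{"tx": 0.21,"ty": 0.03,"tz": -0.04,"ry": 40},{"tx": 0.26,"ty": 0.04,"tz": -0.04,"ry": 50,"jaw": 1}], "force": 30}}

```text
schema error: expected keys tx, ty, tz, rx, ry, rz, jaw
```

```bash
python3 g.py .527 .283 .15
```

```text
t 0.1 pos [0.1623 0.4726 0.2529] gap 1.0 F [-1.4 -0.9 -0.4]
axes x,y,z [[0.946, -0.325, 0.0], [-0.0, -0.001, -1.0], [0.325, 0.946, -0.001]]
d [406.5 103.  -60.8] r [5.000e-02 8.195e+01 4.000e-02] J [ 1.24  0.21 -0.03  1.32 -0.    1.57]
```

All keys are required in every row.

Emit:
{"name": "move_arm", "arguments": {"plan": [{"tx": 0.06,"ty": 0.01,"tz": -0.01,"rx": 0,"ry": 10,"rz": 0,"jaw": 1},{"tx": 0.11,"ty": 0.015,"tz": -0.02,"rx": 0,"ry": 20,"rz": 0,"jaw": 1},{"tx": 0.16,"ty": 0.02,"tz": -0.03,"rx": 0,"ry": 30,"rz": 0,"jaw": 1},{"tx": 0.21,"ty": 0.03,"tz": -0.04,"rx": 0,"ry": 40,"rz": 0,"jaw": 1},{"tx": 0.26,"ty": 0.04,"tz": -0.04,"rx": 0,"ry": 50,"rz": 0,"jaw": 1}], "force": 30}}

```text
time_s: 0.72
tool_pos: [0.3965, 0.349, 0.2126]
orientation: [-0.581, 0.582, -0.402, 0.402]
contact_force: [0.2, 1.4, -0.0]
finger_gap: 0.999
```

```bash
python3 g.py .527 .283 .17
```

```text
t 0.72 pos [0.3965 0.349  0.2126] gap 0.999 F [ 0.2  1.4 -0. ]
axes x,y,z [[0.353, -0.935, 0.001], [-0.0, -0.001, -1.0], [0.935, 0.353, -0.001]]
d [107.9  42.7  98.8] r [3.00e-02 3.16e+01 5.00e-02] J [ 0.72  0.28 -0.05  1.24 -0.    1.93]
```

Emit:
{"name": "move_arm", "arguments": {"plan": [{"tx": 0.04,"ty": 0.015,"tz": 0.035,"rx": 0,"ry": 10,"rz": 0,"jaw": 1},{"tx": 0.075,"ty": 0.03,"tz": 0.07,"rx": 0,"ry": 20,"rz": 0,"jaw": 1},{"tx": 0.1,"ty": 0.04,"tz": 0.095,"rx": 0,"ry": 30,"rz": 0,"jaw": 1},{"tx": 0.108,"ty": 0.043,"tz": 0.099,"rx": 0,"ry": 31.6,"rz": 0,"jaw": 1},{"tx": 0.108,"ty": 0.043,"tz": 0.099,"rx": 0,"ry": 31.6,"rz": 0,"jaw": 1}]}}

```text
time_s: 1.35
tool_pos: [0.5268, 0.2827, 0.1693]
orientation: [-0.45, 0.451, -0.545, 0.545]
contact_force: [-0.3, 0.8, 0.7]
finger_gap: 1.002
```

```bash
python3 g.py .527 .283 .048; python3 - <<'E'
from station import capture
from h import *
v=[]
for n in("scene","top"):
    c=capture(n);v.append(cv2.resize(c["frame"][110:230,180:340],None,fx=4.5,fy=2.4*1.0) if 0 else cv2.resize(c["frame"][110:230,180:340],None,fx=2.4*1.0,fy=2.4))
    print(n,[b for b in blobs(c,(0,120,70),(8,255,255))])
cv2.imwrite("pics/a1.png",np.hstack(v))
E
```

```text
t 1.35 pos [0.5268 0.2827 0.1693] gap 1.002 F [-0.3  0.8  0.7]
axes x,y,z [[-0.188, -0.982, 0.002], [-0.001, -0.001, -1.0], [0.982, -0.188, -0.001]]
d [ -0.5 121.3   0.3] r [0.07 0.08 0.09] J [ 0.49  0.44  0.07  1.2  -0.    2.25]
scene [([292.8, 83.6], [274, 73, 41, 23, 577]), ([254.9, 150.4], [251, 148, 9, 6, 37]), ([377.7, 223.2], [372, 217, 12, 14, 71]), ([364.5, 256.6], [360, 253, 10, 8, 68])]
top [([159.4, 97.5], [139, 74, 42, 54, 1380]), ([385.2, 180.1], [377, 177, 18, 7, 79]), ([210.5, 202.3], [206, 197, 10, 12, 88]), ([406.2, 218.2], [401, 213, 11, 12, 103])]
```

View pics/a1.png

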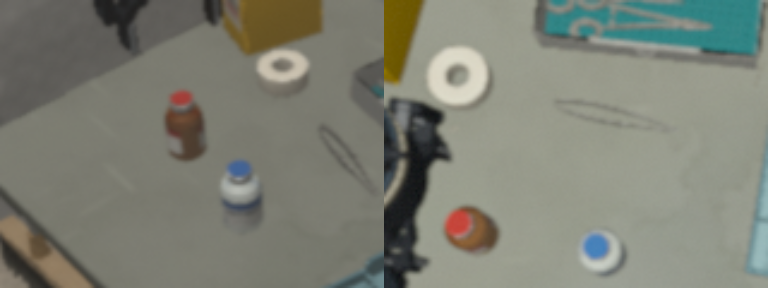

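```bash
python3 - <<'E'
from h import *
for n,o in(("scene",0),("top",384)):
    c=load(n+"0.npz")
    p=proj(c,[[.527,.283,.17-.012],[.527,.283,.24],[.527+.05,.283-.01,.158],[.527-.05,.283+.01,.158],[.527,.283,.0385]])
    print(n,np.round((p-[180,110])*2.4+[o,0]))
E
```

```text
scene [[173.  35.]
 [164. -33.]
 [217.  20.]
 [128.  51.]
 [184. 123.]]
top [[428. 208.]
 [395. 189.]
 [441. 150.]
 [415. 266.]
 [467. 229.]]
```

The fingers project to where they appear in both views, at top (441,150)/(415,266) and scene (210,10)/(130,40). The jaws straddle the amber vial, so I'll descend.

Emit:
{"name": "move_arm", "arguments": {"plan": [{"tx": 0,"ty": 0.04,"tz": 0,"rx": 0,"ry": 0,"rz": 0,"jaw": 1},{"tx": 0,"ty": 0.08,"tz": 0,"rx": 0,"ry": 0,"rz": 0,"jaw": 1},{"tx": 0,"ty": 0.11,"tz": 0,"rx": 0,"ry": 0,"rz": 0,"jaw": 1},{"tx": 0,"ty": 0.12,"tz": 0,"rx": 0,"ry": 0,"rz": 0,"jaw": 1},{"tx": 0,"ty": 0.12,"tz": 0,"rx": 0,"ry": 0,"rz": 0,"jaw": 0.4}]}}

```text
time_s: 2.08
tool_pos: [0.526, 0.2839, 0.0506]
orientation: [-0.451, 0.452, -0.544, 0.544]
contact_force: [-0.5, 0.3, -0.2]
finger_gap: 0.821
```

Emit:
{"name": "move_arm", "arguments": {"plan": [{"tx": 0,"ty": 0,"tz": 0,"rx": 0,"ry": 0,"rz": 0,"jaw": 0.2},{"tx": 0,"ty": 0,"tz": 0,"rx": 0,"ry": 0,"rz": 0,"jaw": 0.0},{"tx": 0,"ty": 0,"tz": 0,"rx": 0,"ry": 0,"rz": 0,"jaw": -0.4},{"tx": 0,"ty": 0,"tz": 0,"rx": 0,"ry": 0,"rz": 0,"jaw": -0.4}]}}

```text
time_s: 2.58
tool_pos: [0.5269, 0.2844, 0.052]
orientation: [-0.452, 0.451, -0.544, 0.545]
contact_force: [0.1, -0.1, 9.1]
finger_gap: 0.494
```

```bash
python3 g.py .527 .283 .17; python3 - <<'E'
from station import capture
from h import *
v=[]
for n in("scene","top"):
    c=capture(n);v.append(cv2.resize(c["frame"][110:230,180:340],None,fx=2.4,fy=2.4))
cv2.imwrite("pics/a2.png",np.hstack(v))
E
```

```text
t 2.58 pos [0.5269 0.2844 0.052 ] gap 0.494 F [ 0.1 -0.1  9.1]
axes x,y,z [[-0.185, -0.983, -0.001], [0.002, 0.001, -1.0], [0.983, -0.185, 0.002]]
d [   1.3 -118.     0.5] r [-0.09  0.23 -0.06] J [ 0.5   0.52 -0.11  0.93 -0.    2.25]
```

View pics/a2.png

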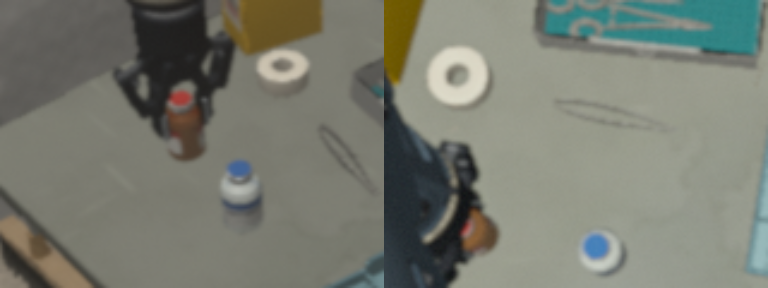

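Amber is gripped: the gap of 0.494 is about 42 mm. Lift.

Emit:
{"name": "move_arm", "arguments": {"plan": [{"tx": 0,"ty": -0.02,"tz": 0,"rx": 0,"ry": 0,"rz": 0,"jaw": -0.4},{"tx": 0,"ty": -0.06,"tz": 0,"rx": 0,"ry": 0,"rz": 0,"jaw": -0.4},{"tx": 0,"ty": -0.11,"tz": 0,"rx": 0,"ry": 0,"rz": 0,"jaw": -0.4},{"tx": 0.04,"ty": -0.12,"tz": 0,"rx": 0,"ry": 0,"rz": 0,"jaw": -0.4},{"tx": 0.09,"ty": -0.12,"tz": 0,"rx": 0,"ry": 0,"rz": 0,"jaw": -0.4}]}}

```text
time_s: 3.3
tool_pos: [0.5106, 0.1957, 0.1735]
orientation: [-0.453, 0.45, -0.543, 0.545]
contact_force: [0.8, -0.9, -0.4]
finger_gap: 0.499
```

```bash
python3 g.py .488 -.0975 .17
```

```text
t 3.3 pos [0.5106 0.1957 0.1735] gap 0.499 F [ 0.8 -0.9 -0.4]
axes x,y,z [[-0.184, -0.983, -0.003], [0.005, 0.002, -1.0], [0.983, -0.184, 0.004]]
d [292.4   2.9  31.6] r [-0.24  0.32 -0.15] J [ 0.37  0.33 -0.08  1.15  0.    2.12]
```

Emit:
{"name": "move_arm", "arguments": {"plan": [{"tx": 0.06,"ty": 0,"tz": 0.006,"rx": 0,"ry": 0.3,"rz": 0,"jaw": -0.4},{"tx": 0.12,"ty": 0,"tz": 0.012,"rx": 0,"ry": 0.3,"rz": 0,"jaw": -0.4},{"tx": 0.18,"ty": 0,"tz": 0.019,"rx": 0,"ry": 0.3,"rz": 0,"jaw": -0.4},{"tx": 0.24,"ty": 0,"tz": 0.026,"rx": -0.2,"ry": 0.3,"rz": -0.1,"jaw": -0.4},{"tx": 0.28,"ty": 0,"tz": 0.03,"rx": -0.2,"ry": 0.3,"rz": -0.1,"jaw": -0.4}]}}

```text
time_s: 3.92
tool_pos: [0.4884, -0.0875, 0.1736]
orientation: [-0.451, 0.449, -0.545, 0.546]
contact_force: [0.9, -0.4, 0.3]
finger_gap: 0.496
```

```bash
python3 g.py .488 -.0975 .17
```

```text
t 3.92 pos [ 0.4884 -0.0875  0.1736] gap 0.496 F [ 0.9 -0.4  0.3]
axes x,y,z [[-0.19, -0.982, -0.001], [0.002, 0.0, -1.0], [0.982, -0.19, 0.002]]
d [9.9 3.6 1.6] r [-0.1  -0.07 -0.04] J [-0.18  0.23 -0.21  1.12  0.    1.58]
```

Emit:
{"name": "move_arm", "arguments": {"plan": [{"tx": 0.01,"ty": 0.02,"tz": 0.0015,"rx": 0,"ry": 0,"rz": 0,"jaw": -0.4},{"tx": 0.01,"ty": 0.04,"tz": 0.0015,"rx": 0,"ry": 0,"rz": 0,"jaw": -0.4},{"tx": 0.01,"ty": 0.05,"tz": 0.0015,"rx": 0,"ry": 0,"rz": 0,"jaw": -0.4},{"tx": 0.01,"ty": 0.05,"tz": 0.0015,"rx": 0,"ry": 0,"rz": 0,"jaw": -0.4}]}}

```text
time_s: 4.42
tool_pos: [0.4878, -0.0973, 0.1235]
orientation: [-0.451, 0.45, -0.545, 0.546]
contact_force: [-0.2, 0.0, -0.2]
finger_gap: 0.499
```

```bash
cat > look.py <<'E'
import sys
from station import capture
from h import *
n=sys.argv[1]; x,y=int(sys.argv[2]),int(sys.argv[3]); v=[]
S=capture("scene");T=capture("top")
np.savez("scene1.npz",**S);np.savez("top1.npz",**T)
v=[cv2.resize(S["frame"][y:y+120,x:x+130],None,fx=3,fy=3,interpolation=cv2.INTER_CUBIC)]
x,y=int(sys.argv[4]),int(sys.argv[5])
v.append(cv2.resize(T["frame"][y:y+120,x:x+130],None,fx=3,fy=3,interpolation=cv2.INTER_CUBIC))
cv2.imwrite(f"pics/{n}.png",np.hstack(v))
print("red",[b for b in blobs(S,(0,120,70),(8,255,255))]);print([b for b in blobs(T,(0,120,70),(8,255,255))])
print("blue",[b for b in blobs(S,(100,110,50),(125,255,255))])
E
python3 g.py .488 -.0975 .065; python3 look.py b1 300 170 320 130
```

```text
t 4.42 pos [ 0.4878 -0.0973  0.1235] gap 0.499 F [-0.2  0.  -0.2]
axes x,y,z [[-0.19, -0.982, -0.001], [0.001, 0.001, -1.0], [0.982, -0.19, 0.001]]
d [ 0.2 58.5  0.1] r [-0.07 -0.04 -0.04] J [-0.2   0.27 -0.3   1.    0.    1.56]
red [([291.7, 83.6], [269, 73, 46, 23, 608]), ([352.2, 219.8], [348, 216, 10, 8, 58]), ([377.8, 223.2], [372, 217, 12, 14, 74]), ([364.4, 256.6], [359, 253, 11, 8, 69])]
[([156.9, 100.4], [134, 74, 47, 54, 1631])]
blue [([279.3, 179.8], [276, 177, 8, 6, 36]), ([550.5, 190.5], [548, 188, 6, 6, 26]), ([543.6, 200.5], [540, 198, 8, 6, 34]), ([402.6, 215.9], [398, 213, 10, 7, 39]), ([331.0, 320.7], [324, 312, 15, 18, 98])]
```

View pics/b1.png

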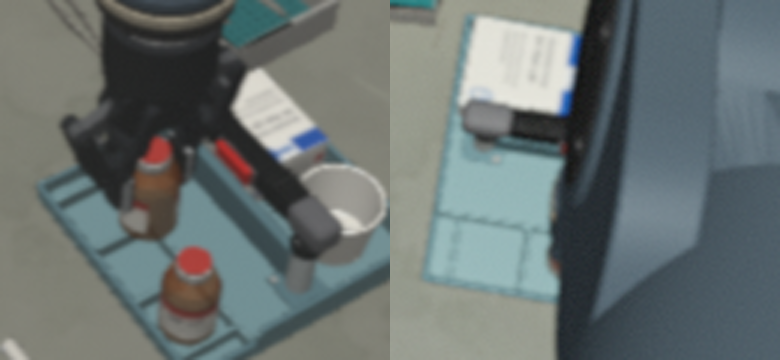

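The vial is held upright over the middle place, with its cap at scene (352,220). Next I'll check the cap offset against the grip.

```bash
python3 - <<'E'
from h import *
c=load("scene1.npz")
print(onz(c,(352.2,219.8),.1465), onz(c,(364.4,256.6),.082), onz(c,(254.9,150.4),.075))
E
```

```text
[ 0.48957252 -0.100151    0.1465    ] [ 0.47845244 -0.15140425  0.082     ] [0.5266733  0.28434616 0.075     ]
```

Emit:
{"name": "move_arm", "arguments": {"plan": [{"tx": -0.0015,"ty": 0.02,"tz": 0,"rx": 0,"ry": 0,"rz": 0,"jaw": -0.4},{"tx": -0.0015,"ty": 0.04,"tz": 0,"rx": 0,"ry": 0,"rz": 0,"jaw": -0.4},{"tx": -0.0015,"ty": 0.055,"tz": 0,"rx": 0,"ry": 0,"rz": 0,"jaw": -0.4},{"tx": -0.0015,"ty": 0.06,"tz": 0,"rx": 0,"ry": 0,"rz": 0,"jaw": -0.4}]}}

```text
time_s: 5.03
tool_pos: [0.4887, -0.0958, 0.0639]
orientation: [-0.451, 0.449, -0.545, 0.546]
contact_force: [0.3, -0.0, -0.3]
finger_gap: 0.495
```

```bash
python3 g.py .488 -.096 .061; python3 look.py b2 300 170 320 130
```

```text
t 5.03 pos [ 0.4887 -0.0958  0.0639] gap 0.495 F [ 0.3 -0.  -0.3]
axes x,y,z [[-0.19, -0.982, -0.001], [0.002, 0.0, -1.0], [0.982, -0.19, 0.002]]
d [ 0.4  2.9 -0.7] r [-0.12 -0.03 -0.04] J [-0.19  0.33 -0.38  0.86  0.    1.57]
red [([285.2, 87.5], [269, 81, 40, 15, 290]), ([379.1, 224.5], [375, 220, 9, 11, 57]), ([350.5, 237.7], [347, 234, 9, 8, 52]), ([364.4, 256.6], [359, 253, 11, 8, 69])]
[([156.9, 100.3], [134, 74, 46, 54, 1632])]
blue [([279.3, 179.8], [276, 177, 8, 6, 36]), ([550.5, 190.5], [548, 188, 6, 6, 26]), ([543.6, 200.5], [540, 198, 8, 6, 34]), ([402.6, 215.9], [398, 213, 10, 7, 39]), ([331.0, 320.7], [324, 312, 15, 18, 98])]
```

View pics/b2.png

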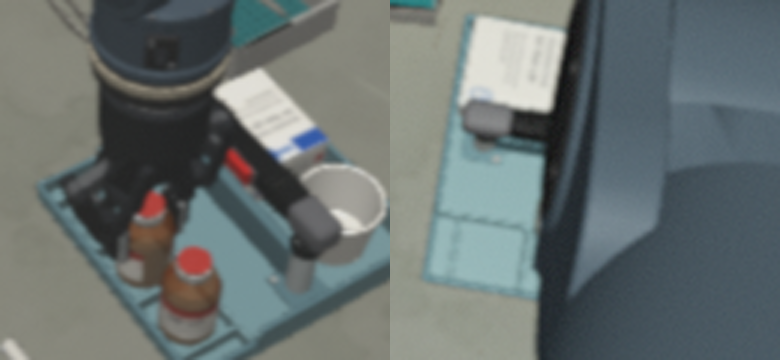

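The vial is inside the middle cell with no contact force. I'll lower it the last few millimetres and release.

Emit:
{"name": "move_arm", "arguments": {"plan": [{"tx": 0,"ty": 0.003,"tz": 0,"rx": 0,"ry": 0,"rz": 0,"jaw": -0.4},{"tx": 0,"ty": 0.004,"tz": 0,"rx": 0,"ry": 0,"rz": 0,"jaw": -0.4},{"tx": 0,"ty": 0.004,"tz": 0,"rx": 0,"ry": 0,"rz": 0,"jaw": 0.3},{"tx": 0,"ty": 0.004,"tz": 0,"rx": 0,"ry": 0,"rz": 0,"jaw": 0.6},{"tx": 0,"ty": 0.004,"tz": 0,"rx": 0,"ry": 0,"rz": 0,"jaw": 0.6}]}}

```text
time_s: 5.75
tool_pos: [0.489, -0.0959, 0.0604]
orientation: [-0.451, 0.449, -0.545, 0.546]
contact_force: [0.4, 0.4, 0.2]
finger_gap: 0.798
```

Emit:
{"name": "move_arm", "arguments": {"plan": [{"tx": 0,"ty": 0,"tz": 0,"rx": 0,"ry": 0,"rz": 0,"jaw": 0.7},{"tx": 0,"ty": -0.02,"tz": 0,"rx": 0,"ry": 0,"rz": 0,"jaw": 0.7},{"tx": 0,"ty": -0.06,"tz": 0,"rx": 0,"ry": 0,"rz": 0,"jaw": 0.8},{"tx": 0,"ty": -0.1,"tz": 0,"rx": 0,"ry": 0,"rz": 0,"jaw": 1},{"tx": -0.05,"ty": -0.11,"tz": 0,"rx": 0,"ry": 0,"rz": 0,"jaw": 1}]}}

```text
time_s: 6.38
tool_pos: [0.4993, -0.0482, 0.1731]
orientation: [-0.451, 0.447, -0.545, 0.548]
contact_force: [0.5, 0.4, -0.3]
finger_gap: 0.998
```

```bash
python3 g.py .502 .152 .17; python3 look.py b3 300 170 320 130
```

```text
t 6.38 pos [ 0.4993 -0.0482  0.1731] gap 0.998 F [ 0.5  0.4 -0.3]
axes x,y,z [[-0.194, -0.981, -0.001], [0.007, -0.001, -1.0], [0.981, -0.194, 0.007]]
d [-197.     3.   -36.2] r [-0.37 -0.26 -0.03] J [-0.1   0.24 -0.2   1.12 -0.    1.67]
red [([288.0, 84.3], [269, 73, 37, 23, 488]), ([377.8, 223.2], [372, 217, 12, 14, 73]), ([349.0, 238.8], [344, 235, 10, 8, 60]), ([364.4, 256.5], [359, 253, 11, 8, 68])]
[([156.9, 100.4], [134, 74, 47, 54, 1629])]
blue [([279.3, 179.8], [276, 177, 8, 6, 36]), ([550.5, 190.5], [548, 188, 6, 6, 26]), ([543.6, 200.5], [540, 198, 8, 6, 34]), ([402.7, 215.9], [398, 213, 10, 7, 38]), ([331.0, 320.7], [324, 312, 15, 18, 99])]
```

View pics/b3.png

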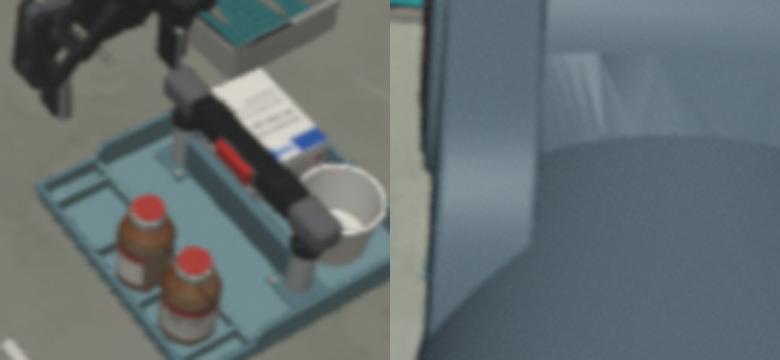

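The amber vial stands upright in the middle place, with its cap at scene (349,239), and nothing else moved. Next is the clear vial.

Emit:
{"name": "move_arm", "arguments": {"plan": [{"tx": -0.06,"ty": 0,"tz": -0.011,"rx": -0.4,"ry": -0.3,"rz": 0,"jaw": 1},{"tx": -0.12,"ty": 0,"tz": -0.022,"rx": -0.4,"ry": -0.3,"rz": 0,"jaw": 1},{"tx": -0.17,"ty": 0.002,"tz": -0.031,"rx": -0.4,"ry": -0.3,"rz": 0,"jaw": 1},{"tx": -0.197,"ty": 0.003,"tz": -0.036,"rx": -0.4,"ry": -0.3,"rz": 0,"jaw": 1},{"tx": -0.197,"ty": 0.003,"tz": -0.036,"rx": -0.4,"ry": -0.3,"rz": 0,"jaw": 1}]}}

```text
time_s: 7.1
tool_pos: [0.5007, 0.1575, 0.1687]
orientation: [0.453, -0.453, 0.544, -0.542]
contact_force: [0.0, -0.5, -0.3]
finger_gap: 0.998
```

```bash
python3 g.py .502 .152 .05; python3 - <<'E'
from h import *
c=load("scene1.npz")
print(onz(c,(349,238.8),.082),onz(c,(279.3,179.8),.075))
E
```

```text
t 7.1 pos [0.5007 0.1575 0.1687] gap 0.998 F [ 0.  -0.5 -0.3]
axes x,y,z [[-0.18, -0.984, -0.002], [-0.002, 0.002, -1.0], [0.984, -0.18, -0.002]]
d [  5.4 118.7   2.5] r [ 0.14  0.55 -0.1 ] J [ 0.3   0.3  -0.14  1.13  0.    2.05]
[ 0.48915867 -0.09623437  0.082     ] [0.50180757 0.15413852 0.075     ]
```

Emit:
{"name": "move_arm", "arguments": {"plan": [{"tx": 0.005,"ty": 0.04,"tz": 0.002,"rx": 0.1,"ry": 0.5,"rz": -0.1,"jaw": 1},{"tx": 0.005,"ty": 0.07,"tz": 0.002,"rx": 0.1,"ry": 0.5,"rz": -0.1,"jaw": 1},{"tx": 0.005,"ty": 0.1,"tz": 0.002,"rx": 0.1,"ry": 0.5,"rz": -0.1,"jaw": 1},{"tx": 0.005,"ty": 0.118,"tz": 0.002,"rx": 0.1,"ry": 0.5,"rz": -0.1,"jaw": 1},{"tx": 0.005,"ty": 0.118,"tz": 0.002,"rx": 0.1,"ry": 0.5,"rz": -0.1,"jaw": 1}]}}

```text
time_s: 7.72
tool_pos: [0.5006, 0.1513, 0.0496]
orientation: [0.449, -0.451, 0.546, -0.545]
contact_force: [-0.1, -0.3, 1.0]
finger_gap: 1.0
```

Emit:
{"name": "move_arm", "arguments": {"plan": [{"tx": 0,"ty": 0,"tz": 0,"rx": 0,"ry": 0,"rz": 0,"jaw": 0.2},{"tx": 0,"ty": 0,"tz": 0,"rx": 0,"ry": 0,"rz": 0,"jaw": 0.0},{"tx": 0,"ty": 0,"tz": 0,"rx": 0,"ry": 0,"rz": 0,"jaw": -0.4},{"tx": 0,"ty": 0,"tz": 0,"rx": 0,"ry": 0,"rz": 0,"jaw": -0.4},{"tx": 0,"ty": -0.001,"tz": 0,"rx": 0,"ry": 0,"rz": 0,"jaw": -0.4}]}}

```text
time_s: 8.35
tool_pos: [0.5008, 0.1513, 0.0511]
orientation: [0.449, -0.451, 0.546, -0.545]
contact_force: [-0.1, 0.7, -1.1]
finger_gap: 0.494
```

```bash
python3 g.py .502 .152 .17; python3 look.py c1 220 120 200 130
```

```text
t 8.35 pos [0.5008 0.1513 0.0511] gap 0.494 F [-0.1  0.7 -1.1]
axes x,y,z [[-0.189, -0.982, 0.001], [-0.003, -0.001, -1.0], [0.982, -0.189, -0.002]]
d [  -0.7 -118.9    0.8] r [0.13 0.   0.07] J [ 0.29  0.39 -0.33  0.86  0.    2.05]
red [([308.9, 82.7], [305, 77, 10, 12, 71]), ([377.8, 223.2], [372, 217, 12, 14, 72]), ([349.0, 238.8], [344, 235, 10, 8, 60]), ([364.4, 256.6], [359, 253, 11, 8, 69])]
[([156.9, 100.3], [134, 74, 47, 55, 1632]), ([385.2, 180.1], [377, 177, 18, 7, 79]), ([381.0, 214.0], [375, 209, 13, 11, 107]), ([406.2, 218.2], [401, 213, 11, 12, 104])]
blue [([279.1, 179.6], [276, 177, 7, 6, 35]), ([550.5, 190.5], [548, 188, 6, 6, 26]), ([543.6, 200.5], [540, 198, 8, 6, 34]), ([402.7, 215.9], [398, 213, 10, 7, 38]), ([331.0, 320.7], [324, 312, 15, 18, 98])]
```

View pics/c1.png

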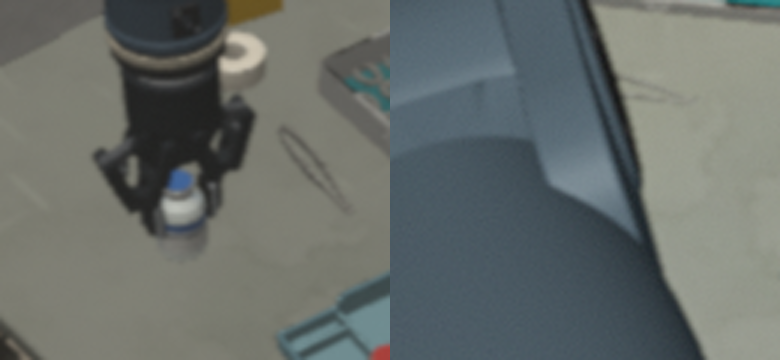

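The clear vial is gripped, with the cap centred between the fingers. I'll lift and carry it to the left place.

Emit:
{"name": "move_arm", "arguments": {"plan": [{"tx": 0,"ty": -0.02,"tz": 0,"rx": 0,"ry": 0,"rz": 0,"jaw": -0.4},{"tx": 0,"ty": -0.06,"tz": 0,"rx": 0,"ry": 0,"rz": 0,"jaw": -0.4},{"tx": 0.02,"ty": -0.1,"tz": 0.003,"rx": 0,"ry": 0,"rz": 0,"jaw": -0.4},{"tx": 0.07,"ty": -0.1,"tz": 0.01,"rx": 0,"ry": 0,"rz": 0,"jaw": -0.4},{"tx": 0.12,"ty": -0.1,"tz": 0.017,"rx": 0,"ry": 0,"rz": 0,"jaw": -0.4}]}}

```text
time_s: 9.07
tool_pos: [0.4951, 0.0293, 0.1516]
orientation: [0.45, -0.451, 0.545, -0.545]
contact_force: [0.8, -0.5, -1.8]
finger_gap: 0.495
```

```bash
python3 g.py .4985 -.043 .12;python3 - <<'E'
from h import *
c=load("scene1.npz");t=load("top1.npz")
for n,a,b in(("amb",(349,238.8),(381,214)),("stow",(364.4,256.6),(406.1,218.2))): print(tri(c,a,t,b))
E
```

```text
t 9.07 pos [0.4951 0.0293 0.1516] gap 0.495 F [ 0.8 -0.5 -1.8]
axes x,y,z [[-0.188, -0.982, 0.001], [-0.002, -0.001, -1.0], [0.982, -0.188, -0.001]]
d [70.4 31.7 17. ] r [0.08 0.07 0.05] J [ 0.06  0.25 -0.25  1.07 -0.    1.82]
(array([ 0.48896084, -0.09814397,  0.08433498]), np.float64(0.0027666534020392383))
(array([ 0.47845938, -0.15277341,  0.08374723]), np.float64(0.0023410487916962755))
```

Emit:
{"name": "move_arm", "arguments": {"plan": [{"tx": 0.04,"ty": 0,"tz": 0.009,"rx": 0,"ry": 0,"rz": 0,"jaw": -0.4},{"tx": 0.068,"ty": 0.01,"tz": 0.017,"rx": 0,"ry": 0,"rz": 0,"jaw": -0.4},{"tx": 0.071,"ty": 0.03,"tz": 0.0175,"rx": 0,"ry": 0,"rz": 0,"jaw": -0.4},{"tx": 0.071,"ty": 0.03,"tz": 0.0175,"rx": 0,"ry": 0,"rz": 0,"jaw": -0.4}]}}

```text
time_s: 9.57
tool_pos: [0.498, -0.044, 0.1207]
orientation: [0.449, -0.451, 0.546, -0.544]
contact_force: [-1.2, 0.9, -1.3]
finger_gap: 0.498
```

```bash
python3 g.py .499 -.0435 .063; python3 look.py c2 290 150 320 130;python3 - <<'E'
from h import *
c=load("scene1.npz")
b=[b for b in blobs(c,(100,110,50),(125,255,255))]
print(onz(c,b[0][0],.1465),b[0][0])
E
```

```text
t 9.57 pos [ 0.498  -0.044   0.1207] gap 0.498 F [-1.2  0.9 -1.3]
axes x,y,z [[-0.189, -0.982, 0.001], [-0.004, -0.0, -1.0], [0.982, -0.189, -0.004]]
d [-0.7 57.7  1.1] r [0.21 0.02 0.06] J [-0.09  0.28 -0.29  1.   -0.    1.67]
red [([286.2, 84.4], [269, 74, 31, 22, 434]), ([377.8, 223.2], [372, 217, 12, 14, 73]), ([349.0, 238.8], [344, 235, 10, 8, 60]), ([364.4, 256.6], [359, 253, 11, 8, 69])]
[([156.9, 100.4], [134, 74, 47, 54, 1634])]
blue [([550.5, 190.5], [548, 188, 6, 6, 26]), ([336.6, 202.8], [334, 199, 7, 8, 39]), ([543.6, 200.5], [540, 198, 8, 6, 34]), ([402.6, 215.9], [398, 213, 10, 7, 39]), ([331.0, 320.7], [324, 312, 15, 18, 98])]
[ 0.87042702 -0.33701601  0.1465    ] [550.5, 190.5]
```

View pics/c2.png

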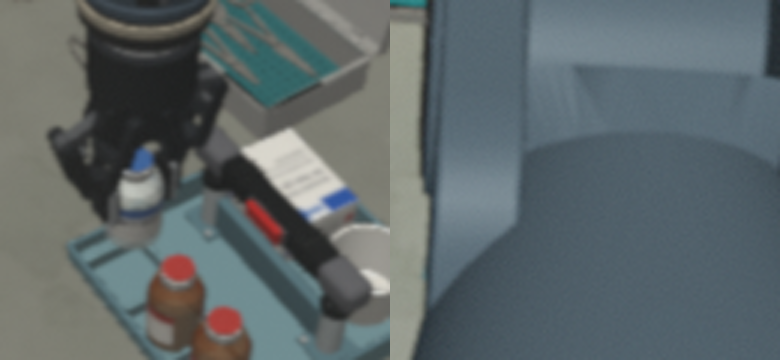

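The clear vial is held over the left place, with its cap at scene (336.6,202.8). Lower it.

Emit:
{"name": "move_arm", "arguments": {"plan": [{"tx": -0.0005,"ty": 0.02,"tz": 0.001,"rx": 0.2,"ry": 0,"rz": 0,"jaw": -0.4},{"tx": -0.0005,"ty": 0.04,"tz": 0.001,"rx": 0.2,"ry": 0,"rz": 0,"jaw": -0.4},{"tx": -0.0005,"ty": 0.055,"tz": 0.001,"rx": 0.2,"ry": 0,"rz": 0,"jaw": -0.4},{"tx": -0.0005,"ty": 0.058,"tz": 0.001,"rx": 0.2,"ry": 0,"rz": 0,"jaw": -0.4}]}}

```text
time_s: 10.18
tool_pos: [0.4998, -0.0429, 0.0638]
orientation: [-0.451, 0.451, -0.544, 0.545]
contact_force: [0.9, -0.2, -0.5]
finger_gap: 0.5
```

```bash
python3 g.py .499 -.0435 .059; python3 look.py c3 290 150 320 130
```

```text
t 10.18 pos [ 0.4998 -0.0429  0.0638] gap 0.5 F [ 0.9 -0.2 -0.5]
axes x,y,z [[-0.187, -0.982, 0.001], [0.001, -0.001, -1.0], [0.982, -0.187, 0.001]]
d [ 0.8  4.8 -0.6] r [-0.08  0.11  0.05] J [-0.08  0.33 -0.37  0.86 -0.    1.67]
red [([288.5, 83.8], [269, 73, 38, 23, 505]), ([377.8, 223.2], [372, 217, 12, 14, 73]), ([349.0, 238.9], [344, 235, 11, 8, 61]), ([364.4, 256.6], [359, 253, 11, 8, 69])]
[([156.9, 100.3], [134, 74, 47, 54, 1635])]
blue [([550.5, 190.5], [548, 188, 6, 6, 26]), ([543.6, 200.5], [540, 198, 8, 6, 34]), ([402.6, 215.9], [398, 213, 10, 7, 39]), ([336.3, 220.0], [333, 217, 8, 7, 40]), ([331.0, 320.7], [324, 312, 15, 18, 99])]
```

View pics/c3.png

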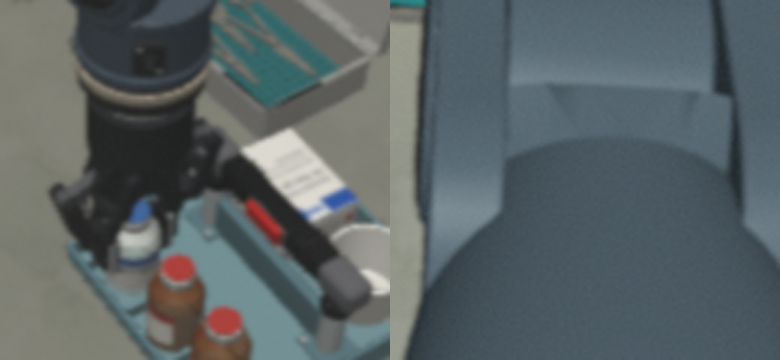

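The vial is inside the left cell. I'll lower it, release, and retreat.

Emit:
{"name": "move_arm", "arguments": {"plan": [{"tx": 0.0008,"ty": 0.003,"tz": 0,"rx": 0,"ry": 0,"rz": 0,"jaw": -0.4},{"tx": 0.0008,"ty": 0.005,"tz": 0,"rx": 0,"ry": 0,"rz": 0,"jaw": -0.4},{"tx": 0.0008,"ty": 0.005,"tz": 0,"rx": 0,"ry": 0,"rz": 0,"jaw": 0.3},{"tx": 0.0008,"ty": 0.005,"tz": 0,"rx": 0,"ry": 0,"rz": 0,"jaw": 0.6},{"tx": 0.0008,"ty": 0.005,"tz": 0,"rx": 0,"ry": 0,"rz": 0,"jaw": 0.6}]}}

```text
time_s: 10.9
tool_pos: [0.5001, -0.0438, 0.0595]
orientation: [-0.451, 0.45, -0.544, 0.546]
contact_force: [0.0, 0.6, -0.6]
finger_gap: 0.802
```

Emit:
{"name": "move_arm", "arguments": {"plan": [{"tx": 0,"ty": 0,"tz": 0,"rx": 0,"ry": 0,"rz": 0,"jaw": 0.7},{"tx": 0,"ty": -0.02,"tz": 0,"rx": 0,"ry": 0,"rz": 0,"jaw": 0.7},{"tx": 0,"ty": -0.06,"tz": 0,"rx": 0,"ry": 0,"rz": 0,"jaw": 0.8},{"tx": 0,"ty": -0.11,"tz": 0,"rx": 0,"ry": 0,"rz": 0,"jaw": 1},{"tx": -0.06,"ty": -0.11,"tz": 0,"rx": 0,"ry": 0,"rz": 0,"jaw": 1}]}}

```text
time_s: 11.52
tool_pos: [0.5131, 0.0135, 0.1733]
orientation: [-0.451, 0.447, -0.544, 0.548]
contact_force: [1.6, 0.7, -0.9]
finger_gap: 1.002
```

Emit:
{"name": "move_arm", "arguments": {"plan": [{"tx": -0.06,"ty": -0.01,"tz": 0,"rx": 0,"ry": 0,"rz": 0,"jaw": 1},{"tx": -0.12,"ty": -0.01,"tz": 0,"rx": 0,"ry": 0,"rz": 0,"jaw": 1},{"tx": -0.13,"ty": -0.01,"tz": 0,"rx": 0,"ry": 0,"rz": 0,"jaw": 1}]}}

```text
time_s: 11.9
tool_pos: [0.5383, 0.1443, 0.1831]
orientation: [-0.452, 0.448, -0.543, 0.547]
contact_force: [0.8, -0.3, -0.4]
finger_gap: 1.002
```

```bash
python3 g.py .578 -.115 .17; python3 look.py c4 305 180 320 130;python3 - <<'E'
from h import *
s=load("scene1.npz");t=load("top1.npz")
print([b for b in blobs(t,(100,110,50),(125,255,255))])
E
```

```text
t 11.9 pos [0.5383 0.1443 0.1831] gap 1.002 F [ 0.8 -0.3 -0.4]
axes x,y,z [[-0.189, -0.982, -0.0], [0.009, -0.001, -1.0], [0.982, -0.189, 0.009]]
d [247.1  13.8  87.9] r [-0.5   0.01 -0.03] J [ 0.26  0.34 -0.04  1.18 -0.    2.02]
red [([309.1, 83.0], [305, 78, 10, 10, 65]), ([377.8, 223.2], [372, 217, 12, 14, 72]), ([349.0, 238.8], [344, 235, 10, 8, 60]), ([364.4, 256.6], [359, 253, 11, 8, 69])]
[([385.2, 180.1], [377, 177, 18, 7, 79]), ([381.0, 213.9], [375, 209, 13, 11, 105]), ([406.2, 218.2], [401, 213, 11, 12, 103])]
blue [([550.5, 190.5], [548, 188, 6, 6, 26]), ([543.6, 200.5], [540, 198, 8, 6, 34]), ([402.6, 215.9], [398, 213, 10, 7, 39]), ([334.9, 221.5], [331, 218, 9, 8, 59]), ([331.0, 320.7], [324, 312, 15, 18, 98])]
[([452.7, 13.0], [450, 10, 6, 7, 31]), ([383.1, 146.5], [380, 142, 8, 10, 55]), ([379.5, 164.9], [376, 160, 7, 10, 46]), ([355.1, 210.0], [351, 206, 9, 9, 68]), ([416.2, 274.7], [408, 272, 18, 6, 72])]
```

View pics/c4.png

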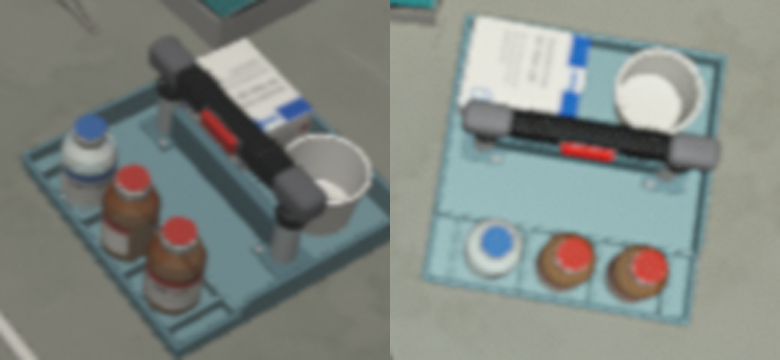

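All three vials stand upright in the row, with caps at top-crop (497,241), (574,254) and (649,266). The button and bar are unchanged. Next I'll check the clear vial's position and move over the grip bar.

```bash
python3 - <<'E'
from h import *
s=load("scene1.npz");t=load("top1.npz")
print(tri(s,(334.9,221.5),t,(355.1,210.0)),tri(s,(349,238.8),t,(381,213.9)))
T=lambda x,y:(320+(x-390+.5)/3-.5,130+(y+.5)/3-.5);S=lambda x,y:(305+(x+.5)/3-.5,180+(y+.5)/3-.5)
a,_=tri(s,S(168,55),t,T(487,119));b,_=tri(s,S(300,190),t,T(694,150));print(a,b,(a+b)/2,np.degrees(np.arctan2(*(b-a)[:2]))+180)
E
```

```text
(array([ 0.50011879, -0.04218672,  0.08499655]), np.float64(0.0007338126220847653)) (array([ 0.48912325, -0.09811974,  0.08420828]), np.float64(0.0029492482970733948))
[ 0.58906546 -0.03755775  0.09464495] [ 0.56250328 -0.18961027  0.09100932] [ 0.57578437 -0.11358401  0.09282714] 9.909053621268527
```

Emit:
{"name": "move_arm", "arguments": {"plan": [{"tx": 0.06,"ty": 0.003,"tz": 0.022,"rx": -0.5,"ry": 0,"rz": 0,"jaw": 0.6},{"tx": 0.12,"ty": 0.005,"tz": 0.044,"rx": -0.5,"ry": 0,"rz": 0,"jaw": 0.4},{"tx": 0.18,"ty": 0.01,"tz": 0.066,"rx": -0.5,"ry": 0,"rz": 0,"jaw": 0.3},{"tx": 0.23,"ty": 0.014,"tz": 0.082,"rx": -0.5,"ry": 0,"rz": 0,"jaw": 0.3},{"tx": 0.247,"ty": 0.014,"tz": 0.088,"rx": -0.5,"ry": 0,"rz": 0,"jaw": 0.3}]}}

```text
time_s: 12.62
tool_pos: [0.5763, -0.1218, 0.1694]
orientation: [0.448, -0.449, 0.547, -0.547]
contact_force: [0.4, 0.7, -1.1]
finger_gap: 0.648
```

```bash
python3 g.py .578 -.115 .088
```

```text
t 12.62 pos [ 0.5763 -0.1218  0.1694] gap 0.648 F [ 0.4  0.7 -1.1]
axes x,y,z [[-0.195, -0.981, 0.001], [-0.001, -0.001, -1.0], [0.981, -0.195, -0.001]]
d [-7.1 81.4  0.5] r [ 0.07 -0.36  0.05] J [-0.21  0.42  0.04  1.19 -0.    1.56]
```

Emit:
{"name": "move_arm", "arguments": {"plan": [{"tx": -0.007,"ty": 0.01,"tz": 0,"rx": 0,"ry": -0.3,"rz": 0,"jaw": 0.3},{"tx": -0.007,"ty": 0.03,"tz": 0,"rx": 0,"ry": -0.3,"rz": 0,"jaw": 0.3},{"tx": -0.007,"ty": 0.05,"tz": 0,"rx": 0,"ry": -0.3,"rz": 0,"jaw": 0.3},{"tx": -0.007,"ty": 0.05,"tz": 0,"rx": 0,"ry": -0.3,"rz": 0,"jaw": 0.3}]}}

```text
time_s: 13.12
tool_pos: [0.5762, -0.1137, 0.1179]
orientation: [0.449, -0.451, 0.546, -0.544]
contact_force: [0.3, 0.7, 0.1]
finger_gap: 0.648
```

```bash
python3 g.py .578 -.115 .088; python3 look.py d1 310 150 320 130
```

```text
t 13.12 pos [ 0.5762 -0.1137  0.1179] gap 0.648 F [0.3 0.7 0.1]
axes x,y,z [[-0.189, -0.982, 0.001], [-0.004, 0.0, -1.0], [0.982, -0.189, -0.004]]
d [ 0.9 29.9  2.1] r [0.25 0.   0.04] J [-0.19  0.45 -0.05  1.08 -0.    1.57]
red [([291.6, 83.6], [269, 73, 46, 23, 609]), ([379.5, 225.0], [376, 220, 8, 11, 50]), ([349.0, 238.8], [344, 235, 10, 8, 60]), ([364.4, 256.6], [359, 253, 11, 8, 69])]
[([156.9, 100.4], [134, 74, 47, 54, 1627]), ([379.1, 179.1], [377, 177, 5, 5, 22])]
blue [([550.5, 190.5], [548, 188, 6, 6, 26]), ([543.6, 200.5], [540, 198, 8, 6, 34]), ([402.6, 215.9], [398, 213, 10, 7, 39]), ([334.9, 221.6], [331, 218, 9, 8, 58]), ([331.0, 320.7], [324, 312, 15, 18, 98])]
```

View pics/d1.png

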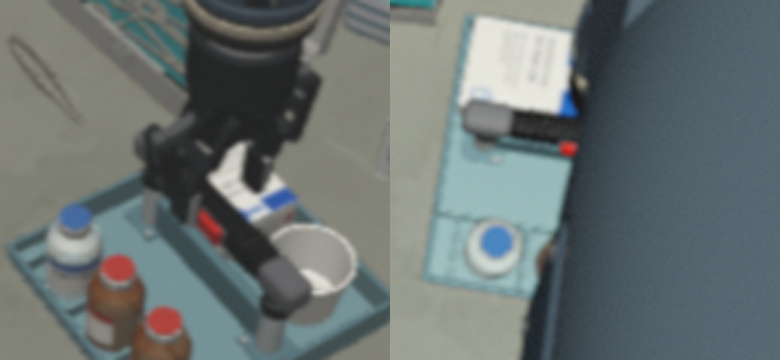

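The fingers straddle the bar, with the button visible at scene (379,225) in front. Descend.

Emit:
{"name": "move_arm", "arguments": {"plan": [{"tx": 0.001,"ty": 0.015,"tz": 0.001,"rx": 0.2,"ry": 0,"rz": 0,"jaw": 0.3},{"tx": 0.001,"ty": 0.028,"tz": 0.001,"rx": 0.2,"ry": 0,"rz": 0,"jaw": 0.3},{"tx": 0.001,"ty": 0.03,"tz": 0.001,"rx": 0.2,"ry": 0,"rz": 0,"jaw": 0.2},{"tx": 0.001,"ty": 0.03,"tz": 0.001,"rx": 0.2,"ry": 0,"rz": 0,"jaw": 0.0}], "force": 60}}

```text
time_s: 13.72
tool_pos: [0.5781, -0.1154, 0.0897]
orientation: [-0.45, 0.45, -0.545, 0.546]
contact_force: [0.5, 0.1, -0.3]
finger_gap: 0.496
```

```bash
python3 g.py .578 -.115 .088
```

```text
t 13.72 pos [ 0.5781 -0.1154  0.0897] gap 0.496 F [ 0.5  0.1 -0.3]
axes x,y,z [[-0.189, -0.982, 0.001], [0.002, -0.001, -1.0], [0.982, -0.189, 0.002]]
d [-0.4  1.7 -0.2] r [-0.11 -0.02  0.05] J [-0.2   0.47 -0.09  1.01 -0.    1.56]
```

Close gradually on the bar and button.

Emit:
{"name": "move_arm", "arguments": {"plan": [{"tx": 0,"ty": 0.001,"tz": 0,"rx": 0,"ry": 0,"rz": 0,"jaw": -0.2},{"tx": 0,"ty": 0.001,"tz": 0,"rx": 0,"ry": 0,"rz": 0,"jaw": -0.35},{"tx": 0,"ty": 0.001,"tz": 0,"rx": 0,"ry": 0,"rz": 0,"jaw": -0.6},{"tx": 0,"ty": 0.001,"tz": 0,"rx": 0,"ry": 0,"rz": 0,"jaw": -1},{"tx": 0,"ty": 0.001,"tz": 0,"rx": 0,"ry": 0,"rz": 0,"jaw": -1}]}}

```text
time_s: 14.35
tool_pos: [0.5782, -0.1155, 0.089]
orientation: [-0.45, 0.45, -0.545, 0.546]
contact_force: [-3.1, 1.4, 5.8]
finger_gap: 0.246
```

```bash
python3 g.py .578 -.115 .188;python3 look.py d2 310 150 320 130
```

```text
t 14.35 pos [ 0.5782 -0.1155  0.089 ] gap 0.246 F [-3.1  1.4  5.8]
axes x,y,z [[-0.19, -0.982, 0.001], [0.002, -0.001, -1.0], [0.982, -0.19, 0.002]]
d [ -0.4 -99.   -0.1] r [-0.13 -0.03  0.05] J [-0.2   0.47 -0.09  1.   -0.    1.56]
red [([291.6, 83.6], [269, 73, 46, 23, 610]), ([348.9, 238.9], [344, 236, 10, 7, 60]), ([364.4, 256.6], [359, 253, 11, 8, 69])]
[([156.9, 100.4], [134, 74, 47, 54, 1625])]
blue [([550.5, 190.5], [548, 188, 6, 6, 26]), ([543.6, 200.5], [540, 198, 8, 6, 34]), ([402.6, 215.9], [398, 213, 10, 7, 39]), ([334.9, 221.7], [331, 218, 9, 8, 57]), ([331.0, 320.7], [324, 312, 15, 18, 98])]
```

View pics/d2.png

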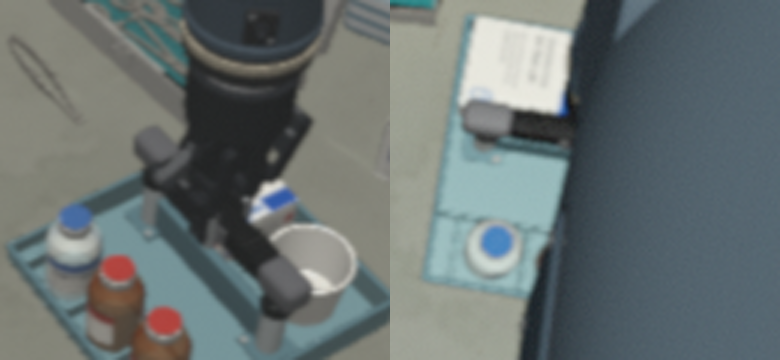

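The gap of 0.246 (about 21–22 mm) means the button is pressed flush. I'll draw the handle up slowly, watching the force.

Emit:
{"name": "move_arm", "arguments": {"plan": [{"tx": 0,"ty": -0.004,"tz": 0,"rx": 0,"ry": 0,"rz": 0,"jaw": -1},{"tx": 0,"ty": -0.01,"tz": 0,"rx": 0,"ry": 0,"rz": 0,"jaw": -1},{"tx": 0,"ty": -0.018,"tz": 0,"rx": 0,"ry": 0,"rz": 0,"jaw": -1},{"tx": 0,"ty": -0.026,"tz": 0,"rx": 0,"ry": 0,"rz": 0,"jaw": -1},{"tx": 0,"ty": -0.034,"tz": 0,"rx": 0,"ry": 0,"rz": 0,"jaw": -1}]}}

```text
time_s: 15.08
tool_pos: [0.5781, -0.1155, 0.1237]
orientation: [-0.45, 0.45, -0.544, 0.546]
contact_force: [-0.5, -0.6, -1.7]
finger_gap: 0.245
```

```bash
python3 g.py .578 -.115 .188;python3 look.py d3 310 150 320 130
```

```text
t 15.08 pos [ 0.5781 -0.1155  0.1237] gap 0.245 F [-0.5 -0.6 -1.7]
axes x,y,z [[-0.19, -0.982, 0.001], [0.002, -0.001, -1.0], [0.982, -0.19, 0.002]]
d [ -0.4 -64.3  -0.1] r [-0.13 -0.02  0.06] J [-0.2   0.45 -0.04  1.08 -0.    1.56]
red [([291.6, 83.6], [269, 73, 46, 23, 610]), ([348.9, 238.9], [344, 236, 10, 7, 60]), ([364.4, 256.6], [359, 253, 11, 8, 69])]
[([156.9, 100.4], [134, 74, 47, 54, 1629])]
blue [([550.5, 190.5], [548, 188, 6, 6, 26]), ([543.6, 200.5], [540, 198, 8, 6, 34]), ([403.0, 215.7], [399, 213, 9, 6, 35]), ([335.0, 221.7], [331, 218, 10, 8, 58]), ([385.4, 223.9], [382, 222, 8, 5, 29]), ([331.0, 320.7], [324, 312, 15, 18, 98])]
```

View pics/d3.png

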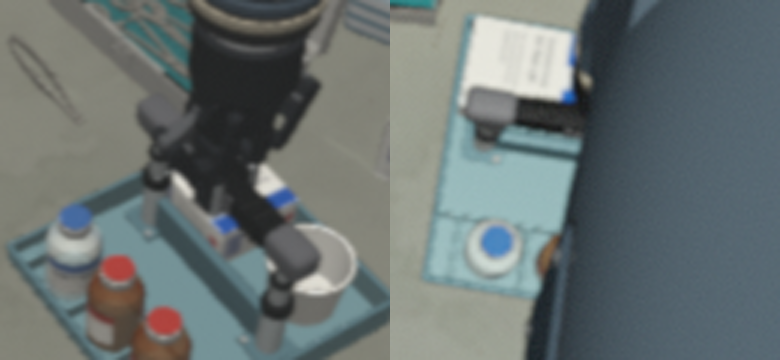

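The handle slides freely. The bar has risen about 35 mm and the caddy and vial caps haven't moved. Next I'll go past the first stop to roughly 92 mm.

Emit:
{"name": "move_arm", "arguments": {"plan": [{"tx": 0,"ty": -0.01,"tz": 0,"rx": 0,"ry": 0,"rz": 0,"jaw": -1},{"tx": 0,"ty": -0.022,"tz": 0,"rx": 0,"ry": 0,"rz": 0,"jaw": -1},{"tx": 0,"ty": -0.035,"tz": 0,"rx": 0,"ry": 0,"rz": 0,"jaw": -1},{"tx": 0,"ty": -0.048,"tz": 0,"rx": 0,"ry": 0,"rz": 0,"jaw": -1},{"tx": 0,"ty": -0.056,"tz": 0,"rx": 0,"ry": 0,"rz": 0,"jaw": -1}]}}

```text
time_s: 15.8
tool_pos: [0.5783, -0.1154, 0.1811]
orientation: [-0.451, 0.45, -0.544, 0.547]
contact_force: [-0.2, -1.0, -1.8]
finger_gap: 0.245
```

Emit:
{"name": "move_arm", "arguments": {"plan": [{"tx": 0,"ty": -0.003,"tz": 0,"rx": 0,"ry": 0,"rz": 0,"jaw": -1},{"tx": 0,"ty": -0.006,"tz": 0,"rx": 0,"ry": 0,"rz": 0,"jaw": -1},{"tx": 0,"ty": -0.008,"tz": 0,"rx": 0,"ry": 0,"rz": 0,"jaw": -1},{"tx": 0,"ty": -0.01,"tz": 0,"rx": 0,"ry": 0,"rz": 0,"jaw": -1},{"tx": 0,"ty": -0.012,"tz": 0,"rx": 0,"ry": 0,"rz": 0,"jaw": -1}]}}

```text
time_s: 16.42
tool_pos: [0.578, -0.1154, 0.1927]
orientation: [-0.45, 0.45, -0.544, 0.546]
contact_force: [-0.2, 0.3, -7.2]
finger_gap: 0.249
```

```bash
python3 g.py .578 -.115 .248;python3 look.py d4 310 150 320 130
```

```text
t 16.42 pos [ 0.578  -0.1154  0.1927] gap 0.249 F [-0.2  0.3 -7.2]
axes x,y,z [[-0.189, -0.982, 0.001], [0.002, -0.001, -1.0], [0.982, -0.189, 0.003]]
d [ -0.3 -55.3   0.1] r [-0.15 -0.02  0.05] J [-0.2   0.41  0.09  1.24 -0.    1.56]
red [([291.7, 83.6], [269, 73, 46, 23, 609]), ([349.0, 238.0], [344, 235, 11, 7, 62]), ([364.5, 255.5], [359, 252, 11, 8, 69])]
[([156.9, 100.4], [134, 74, 47, 54, 1628]), ([379.1, 212.7], [376, 208, 7, 11, 55])]
blue [([550.5, 190.5], [548, 188, 6, 6, 26]), ([543.6, 200.5], [540, 198, 8, 6, 34]), ([401.9, 215.3], [399, 213, 7, 6, 26]), ([335.1, 220.8], [331, 217, 10, 8, 59]), ([387.0, 222.3], [382, 220, 11, 6, 40]), ([331.0, 320.7], [324, 312, 15, 18, 98])]
```

View pics/d4.png

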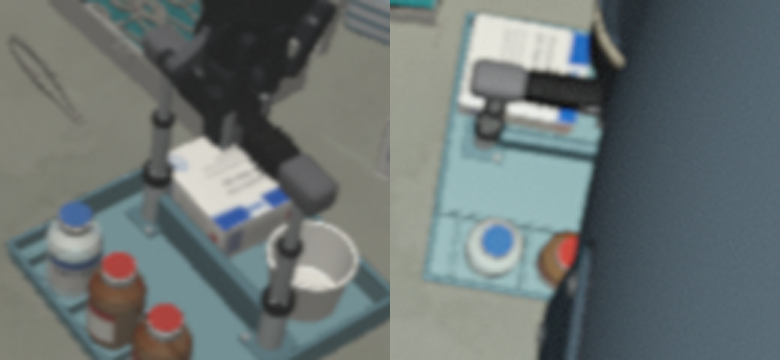

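The force is −7.2 N and the caps are up about 1 px, so the handle is at its hard stop and the caddy is just off the table by about 4 mm. Lift 6 cm slowly.

Emit:
{"name": "move_arm", "arguments": {"plan": [{"tx": 0,"ty": 0,"tz": 0,"rx": 0,"ry": 0,"rz": 0,"jaw": -1},{"tx": 0,"ty": -0.004,"tz": 0,"rx": 0,"ry": 0,"rz": 0,"jaw": -1},{"tx": 0,"ty": -0.01,"tz": 0,"rx": 0,"ry": 0,"rz": 0,"jaw": -1},{"tx": 0,"ty": -0.018,"tz": 0,"rx": 0,"ry": 0,"rz": 0,"jaw": -1},{"tx": 0,"ty": -0.026,"tz": 0,"rx": 0,"ry": 0,"rz": 0,"jaw": -1}]}}

```text
time_s: 17.15
tool_pos: [0.5782, -0.1154, 0.2198]
orientation: [-0.451, 0.45, -0.544, 0.547]
contact_force: [0.7, -0.8, -6.6]
finger_gap: 0.245
```

Emit:
{"name": "move_arm", "arguments": {"plan": [{"tx": 0,"ty": -0.008,"tz": 0,"rx": 0,"ry": 0,"rz": 0,"jaw": -1},{"tx": 0,"ty": -0.016,"tz": 0,"rx": 0,"ry": 0,"rz": 0,"jaw": -1},{"tx": 0,"ty": -0.024,"tz": 0,"rx": 0,"ry": 0,"rz": 0,"jaw": -1},{"tx": 0,"ty": -0.03,"tz": 0,"rx": 0,"ry": 0,"rz": 0,"jaw": -1},{"tx": 0,"ty": -0.032,"tz": 0,"rx": 0,"ry": 0,"rz": 0,"jaw": -1}]}}

```text
time_s: 17.77
tool_pos: [0.5782, -0.1154, 0.2522]
orientation: [-0.451, 0.449, -0.544, 0.547]
contact_force: [0.2, -0.4, -7.4]
finger_gap: 0.246
```

Emit:
{"name": "move_arm", "arguments": {"plan": [{"tx": 0,"ty": 0,"tz": 0,"rx": 0,"ry": 0,"rz": 0,"jaw": -1},{"tx": 0,"ty": 0,"tz": 0,"rx": 0,"ry": 0,"rz": 0,"jaw": -1},{"tx": 0,"ty": 0,"tz": 0,"rx": 0,"ry": 0,"rz": 0,"jaw": -1},{"tx": 0,"ty": 0,"tz": 0,"rx": 0,"ry": 0,"rz": 0,"jaw": -1}]}}

```text
time_s: 18.27
tool_pos: [0.5782, -0.1153, 0.2521]
orientation: [-0.451, 0.45, -0.544, 0.547]
contact_force: [0.2, -0.4, -7.2]
finger_gap: 0.245
```

```bash
python3 g.py .578 -.115 .248;python3 look.py e1 310 130 320 130;python3 - <<'E'
from h import *
s=load("scene1.npz");t=load("top1.npz")
print([b for b in blobs(t,(100,110,50),(125,255,255))])
E
```

```text
t 18.27 pos [ 0.5782 -0.1153  0.2521] gap 0.245 F [ 0.2 -0.4 -7.2]
axes x,y,z [[-0.189, -0.982, 0.001], [0.004, -0.002, -1.0], [0.982, -0.189, 0.004]]
d [-0.3  4.1 -0.2] r [-0.22 -0.02  0.05] J [-0.2   0.4   0.22  1.39 -0.    1.56]
red [([291.6, 83.6], [269, 73, 46, 23, 610]), ([350.8, 219.6], [346, 216, 11, 8, 67]), ([367.1, 237.4], [362, 233, 11, 9, 75])]
[([156.9, 100.3], [134, 74, 47, 54, 1631]), ([384.5, 209.5], [380, 204, 10, 13, 91])]
blue [([550.5, 190.5], [548, 188, 6, 6, 26]), ([406.8, 196.8], [402, 194, 10, 7, 42]), ([336.1, 202.1], [331, 199, 11, 7, 63]), ([543.6, 200.5], [540, 198, 8, 6, 34]), ([390.4, 204.4], [385, 202, 11, 6, 43]), ([331.0, 320.7], [324, 312, 15, 18, 98])]
[([387.7, 137.5], [384, 133, 9, 11, 73]), ([383.0, 160.5], [380, 157, 7, 8, 38]), ([357.7, 205.7], [353, 201, 10, 10, 83])]
```

View pics/e1.png

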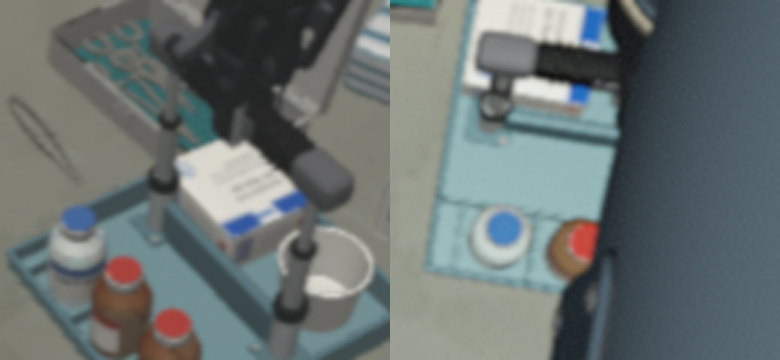

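```bash
python3 - <<'E'
from h import *
s=load("scene1.npz");t=load("top1.npz")
a=tri(s,(336.1,202.1),t,(357.7,205.7));b=tri(s,(350.8,219.6),t,(384.5,209.5));print(a,b)
print("stowed ray at z of others",onz(s,(367.1,237.4),(a[0][2]+b[0][2])/2))
E
```

```text
(array([ 0.50046055, -0.04263483,  0.1471999 ]), np.float64(0.0005617508518882949)) (array([ 0.49078635, -0.09688528,  0.14389793]), np.float64(0.0024822139000381274))
stowed ray at z of others [ 0.47830477 -0.15201867  0.14554892]
```

Caps rose about 61 mm and their heights agree within 3 mm, so the caddy is level. The wrist load is steady at 7.2 N and the pen hasn't moved. I'm handing in.

```bash
python3 -c "
from station import job_done;print(job_done())"
```

```text
the job is handed in; nothing more can be done
None
```

I packed and lifted the caddy and handed the job in at about 18 s, still holding it up by the grip bar. The interface reports no verdict, so success rests on my own checks below.

- **Vials:** The amber vial is in the middle place and the clear one in the left. Both were let go, upright, within about 2–3 mm of their place middles by triangulation. In the last check their cap heights agreed within 3 mm.
- **Handle:** I squeezed the button flush (finger gap about 21 mm), then drew the handle up past the first stop. At about 100 mm extension the wrist took the full load of 7.2 N, with the caddy only about 4 mm off the table.
- **Lift:** The caddy hangs steady and level about 6 cm up, with the carton and tub still aboard. The wrist load stayed at 7.2 N.

In the last check the stowed vial's cap was visible in the scene view only, and its ray met the expected spot. The pen's blue cap had not moved. The forceps and tape looked unmoved in earlier pictures, but I did not measure them, and the tape was out of the last cropped view. No check failed; two-view disagreements were at most 3 mm.

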